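# Lay a prosthesis pylon down in its cradle

## Robot

A 6-joint arm with a two-finger parallel gripper is mounted at the origin on a cart in front of the work surface, level with it; the furniture and walls round the work are solid. World frame = base frame: x ahead of the robot, y to its left, z up, the work surface at z = 0. Lengths are in m, angles in rad, forces in N, time in s.
With the tool pointing down it reaches from about 0.3 to 0.875 m from the base axis. Payload 6.4 kg.
Tool frame: the origin (TCP) lies on the centre line of the jaws, within the pads' length; the fingertips stand 22 mm ahead of it and the grasp point (between the pads) lies 3 mm ahead of it; z points along the fingers, y is the line along which they close (so a half turn about z gives the same grasp; the last joint's range is limited). The gripper opens to 85 mm and grips with 20 to 120 N. Pads are 22 mm wide; open, the fingers measure 114 mm over their backs; the gripper's body (76 mm by 85 mm) begins 54 mm behind the grasp point. The pads swing forward as they close: fully open they stand 13 mm farther back than shut.
Start: joints at [1.107, 0.181, 1.607, -0, 1.354, -0.206], TCP at [0.147, 0.556, 0.253] pointing down, gripper open.
Joint ranges: [-2.99, 2.99], [-0.89, 2.07], [0.3, 2.58], [-1.14, 4.28], [0, 2.63], [-3.12, 3.12]. Speed limits (rad/s): [2.57, 2.57, 3.01, 3.14, 3.14, 3.14].

## Interface

Orientations are given as a unit quaternion [w, x, y, z].
In Python, from bench import ctrl gives the robot as it stands. The module is installed in compiled form; this text tells all that it offers.
- The arm moves only by the tool servo_tool, never from a script. Its argument "commands" is a list of rows, each a list of 3 entries, a list of its own where there are three numbers: the shift along the tool's x, y, z in mm, then the turn about the tool's z in rad, then the finger opening in mm, from 0 to 85.4. In form: [[[dx, dy, dz], turn, jaw], ...]. A call has 1 to 20 rows; each row shifts and turns the commanded pose from where the row before left it, along the tool's axes as they then stand; what a row does not reach is not made up. A row lasts 1/8 s, in which the tool goes at most 62.5 mm and 10.7 degrees, less where a joint would pass 70% of its speed; a pose out of reach is approached as far as the arm can. A call with a gripper value outside its range is refused whole. The fingers move at their own pace and stop on an object; the grip force is fixed at half the most. Time passes only in rows, so rows that do not move let the fingers close. It gives the time, the measured TCP pose, the force, the opening and the grip force at its end, in the units of the state.
- ctrl.get_obs(): the state, without advancing time (a new reading comes with each control period).
- ctrl.camera(name): name is "scene" or "top" or "wrist"; returns a dict with "color" (400x640x3 uint8, red, green, blue), "z_map" (400x640 float32, m along the optical axis (not along the pixel's ray), 0 where there is no reading), "fx", "fy", "cx", "cy" (pixels), "R" (3x3) and "t" (3): a world point X has camera coordinates R X + t. Camera axes: x right, y down, z forward; pixel columns grow to the right and rows downward; lengths in m; the calibration is good to about 2 mm. A picture is of the moment at which its call begins.
- ctrl.hand_in(): hands the job in; it is judged then, once.
The state is a dict: "time_s": time; "q": joint angles; "dq": joint speeds; "joint_efforts": joint torques, N m; "eef_pos": TCP position; "eef_rot": TCP orientation; "wrist_force": force on the tool from outside, world axes, zero at the start; "torque": the same for the moment, N m; "opening": opening from 0.0 (shut) to 1.0 (fully open); "grasp_force": force on a finger pad.
Only numpy, scipy, OpenCV 4.12 (cv2) and the standard library are available. Lean on these libraries where they do the work, as an engineer would, in place of code of your own. Each camera call takes 0.05 s, during which the arm holds its last target. There are 200 camera calls.

## Task

With the fingers, push the upright pylon along the bench until its square foot plate stands flat and square against the end edge of the cradle's base plate, still upright. Then tip it over that edge and lay it gently down so that its tube rests in the V of the cradle: let the fingers catch it and ease it all the way down instead of letting it fall. Do not grip it or lift it off the bench, and leave the other things on the bench where they are.

Things in the scene. Friction and masses are not known exactly. Their poses are not given: they have to be found in the camera images.
- pylon: Loose tall part, 0.45 kg: aluminium tube, 30 mm diameter, upright on a square steel foot plate 64 x 64 x 18 mm with a dark collar (42 mm diameter, 16 mm high) on the plate. 195 mm tall. Origin: centre of the plate's underside; z up the tube, x and y square to the plate, -x side faces the cradle. Starts 20-45 mm from the cradle edge. Balances at about 30 degrees of tilt; laid down, 78.
- cradle: Fixed laying cradle: steel base plate 165 x 100 x 5 mm with a rubber-lined V saddle on a post. Origin: on the bench at the middle of its end edge nearest the pylon (this 5 mm high edge is the stop). Plate spans x -165 to 0, y -50 to 50 mm; z up. The pylon stands at +x and is tipped to -x into the saddle; its foot plate then leans on the edge.
- saddle (a point): Where the tube's axis passes when it rests in the V saddle: 106 mm from the cradle's end edge along cradle -x, 60 mm above the bench. The V is 20 mm long along the tube, its faces at 90 degrees, its mouth 68 mm wide and 10 mm above this point. The laid tube's free end is 73 mm beyond this point, its axis there 75 mm above the bench.
- pylon_band (a point): Point on the axis of the pylon's tube, 120 mm above the underside of its foot plate; it comes to the saddle point when the pylon is laid, or up to 20 mm short of it (towards cradle +x), as the foot may slip back a little on the way down; that is harmless.
- foot_toe (a point): Middle of the lower edge of the foot plate on its -x side (pylon frame -32, 0, 0 mm): the edge that meets the cradle's end edge and about which the pylon tips. It stays within about 8 mm of the bench all through.
- cement_tin: Bystander, round tin 66 mm in diameter, 82 mm tall, standing about 145 mm to the cradle's -y side. Origin at the centre of its underside.
- thread_spool: Bystander, spool of black thread 42 mm in diameter, 50 mm tall, about 110 mm to the cradle's -y side. Origin at the centre of its underside.
- pyramid_adapter: Bystander, square metal adapter with a small stub on top, 50 x 50 x 26 mm, about 105 mm to the cradle's +y side. Origin at its underside.
- bolt_0: Bystander, small bolt 36 mm long lying about 90 mm to the cradle's +y side. Origin at its underside.
- screwdriver: Bystander, screwdriver 205 mm long, lying. Origin at its underside.
- rivet_tin: Bystander, flat green tin box 91 x 119 x 34 mm. Origin at its underside.
- webbing_roll_small: Bystander, flat black roll 124 mm in diameter, 26 mm high. Origin at its underside.
There are look-alikes about, which are no part of the job. Several things have the shape of the cradle; the one meant has the colours described above.

How it is judged:
By the outcome, as a careful person would: the job done as asked, in the order asked, and still so for the second after the job is handed in, with the robot touching nothing.
It also fails if it takes over 64 s, if anything falls off the work surface, if the arm or the gripper's body presses on something with over 40 N, if the wrist force passes 120 N, or if a joint passes its speed limit or range.

## Working session

There is one attempt and no reset: what is moved stays moved. The work goes in short steps, Python scripts to look and compute and a tool call to move; the robot and the scene stay as the last step left them, time stands still between calls to the robot, and variables do not carry over. Pictures are saved under pics/ and viewed, at most 10 in all, crops included, and the job is handed in when it is done.

Besides the shell and the picture viewer there is one more tool, called after "Emit:" by a JSON object that holds its "op" and its "data", one argument or row to a line. servo_tool: Moves the arm, as the interface text tells. Its arguments: {"type":"object","properties":{"commands":{"type":"array"}},"required":["commands"]}

```bash
mkdir -p pics; cat > h.py <<'E'
import numpy as np, cv2
from bench import ctrl
def cam(n):
    return ctrl.camera(n)
def save(c,name):
    cv2.imwrite(f'pics/{name}.png', cv2.cvtColor(c['color'],cv2.COLOR_RGB2BGR))
def pts(c):
    z=c['z_map']; v,u=np.mgrid[:400,:640]
    P=np.stack([(u-c['cx'])/c['fx']*z,(v-c['cy'])/c['fy']*z,z],-1)
    X=(P-np.array(c['t']))@np.array(c['R'])
    X[z==0]=np.nan
    return X
E
python3 - <<'E'
from h import *
o=ctrl.get_obs();print(o)
for n in ['top','scene']:
    c=cam(n);save(c,n+'0');np.savez(n+'0.npz',**c)
    X=pts(c);print(n,np.round(np.nanpercentile(X.reshape(-1,3),[1,99],axis=0),2), -np.array(c['R']).T@c['t'])
E
```

```text
{'time_s': 0.0, 'q': array([ 1.10668705e+00,  1.81533740e-01,  1.60800125e+00,  1.31676917e-05,
        1.35380987e+00, -2.06298775e-01]), 'dq': array([-1.32325532e-03, -5.18215603e-05, -2.02570127e-03, -1.86753416e-04,
       -2.23998142e-03,  1.51924564e-03]), 'joint_efforts': array([-4.45682872e-04, -4.44896364e+01, -3.51321530e+01, -4.16591965e-04,
        9.27359273e-03,  2.13119881e-05]), 'eef_pos': array([0.14634825, 0.55553337, 0.2523915 ]), 'eef_rot': array([-2.94275755e-04,  1.28549916e-01,  9.91702653e-01, -8.25229729e-04]), 'wrist_force': array([ 0.14629574, -0.63010213,  0.02951424]), 'torque': array([0.03013747, 0.00445102, 0.02388383]), 'grasp_force': 0.0, 'opening': 1.001747835231758}
top [[-0.36 -1.27 -0.81]
 [ 0.96  1.08  0.65]] [0.36594007 0.16065273 1.55273422]
scene [[-0.72 -0.74 -0.8 ]
 [ 2.6   1.09  0.79]] [-0.13145358 -0.57272351  1.21139147]
```

View pics/top0.png

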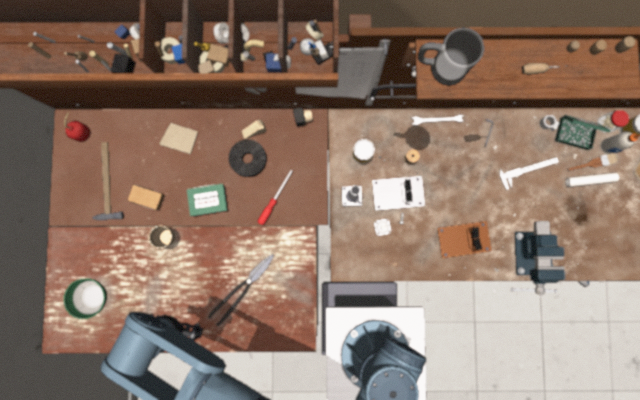

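View pics/scene0.png

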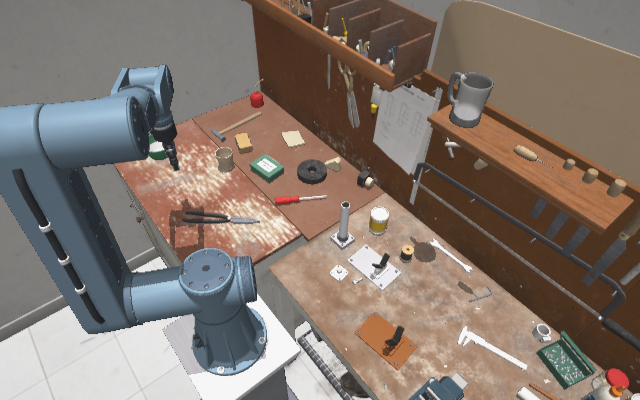

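The top view shows the white/steel cradle at about (375–424, 178–210) and the pylon at (352, 194) to its left. The brown one at (465, 240) is a look-alike. The scene view shows the same, with the pylon upright at (344, 225).

```bash
python3 - <<'E'
from h import *
for n,(u0,u1,v0,v1) in {'top':(318,440,165,240),'scene':(310,420,190,300)}.items():
    c=dict(np.load(n+'0.npz')); X=pts(c)
    cv2.imwrite(f'pics/{n}crop.png',cv2.resize(cv2.cvtColor(c['color'][v0:v1,u0:u1],cv2.COLOR_RGB2BGR),None,fx=6 if n=='top' else 5,fy=6 if n=='top' else 5,interpolation=cv2.INTER_CUBIC))
    if n=='top':
        for (u,v) in [(300,190),(335,215),(352,194),(345,190),(358,200),(400,185),(408,190),(380,200),(364,150),(382,227),(200,200)]: print((u,v),np.round(X[v,u],3))
        print(c['fx'],c['fy'],c['cx'],c['cy'],np.round(c['R'],3))
        row=X[215,315:345]; print(np.round(row[:,1:],3).tolist())
        # plate mask: bright low-sat
        hsv=cv2.cvtColor(c['color'],cv2.COLOR_RGB2HSV)
        for lab,(a,b,cc,d) in {'cradle':(368,430,172,216),'pylon':(338,366,180,210)}.items():
            s=hsv[cc:d,a:b]; m=((s[...,2]>150)&(s[...,1]<45)).astype(np.uint8)
            k,_=cv2.findContours(m,cv2.RETR_EXTERNAL,cv2.CHAIN_APPROX_NONE)
            k=max(k,key=cv2.contourArea); r=cv2.minAreaRect(k); bp=cv2.boxPoints(r)+[a,cc]
            h={'cradle':.005,'pylon':.018}[lab]
            R=np.array(c['R']);C=-R.T@c['t']
            W=[]
            for u,v in bp:
                d3=R.T@np.array([(u-c['cx'])/c['fx'],(v-c['cy'])/c['fy'],1]); W.append(C+d3*(h-C[2])/d3[2])
            W=np.array(W);print(lab,np.round(W,4).tolist(),np.linalg.norm(np.diff(W[:3],axis=0),axis=1),W.mean(0))
E
```

```text
(300, 190) [0.534 0.244 0.002]
(335, 215) [ 0.451  0.128 -0.003]
(352, 194) [0.502 0.082 0.185]
(345, 190) [0.531 0.095 0.02 ]
(358, 200) [0.498 0.053 0.019]
(400, 185) [ 0.549 -0.087  0.01 ]
(408, 190) [ 0.529 -0.108  0.039]
(380, 200) [ 0.5   -0.021  0.002]
(364, 150) [0.653 0.036 0.078]
(382, 227) [ 0.41  -0.024  0.027]
(200, 200) [0.499 0.568 0.031]
469.481739981308 469.481739981308 324.99751364100075 195.86191476044846 [[-0.003 -1.    -0.   ]
 [-0.995  0.003 -0.095]
 [ 0.095  0.    -0.995]]
[[0.194, 0.002], [0.191, 0.002], [0.188, 0.0], [0.184, 0.002], [0.181, 0.0], [0.178, -0.0], [0.174, -0.001], [0.171, -0.003], [0.168, 0.002], [0.164, -0.004], [0.161, -0.002], [0.158, 0.002], [0.154, 0.006], [0.146, -0.804], [0.148, -0.003], [0.145, 0.003], [0.141, -0.0], [0.138, -0.006], [0.135, -0.003], [0.131, -0.005], [0.128, -0.003], [0.125, -0.005], [0.121, -0.004], [0.118, -0.002], [0.115, -0.005], [0.112, 0.003], [0.108, -0.006], [0.105, -0.0], [0.101, -0.004], [0.098, 0.001]]
cradle [[0.5694, 0.0091, 0.005], [0.5848, -0.1644, 0.005], [0.4765, -0.1717, 0.005], [0.4613, 0.0006, 0.005]] [0.17419493 0.10847513] [ 0.52300556 -0.08161273  0.005     ]
pylon [[0.5482, 0.1081, 0.018], [0.5479, 0.0357, 0.018], [0.4787, 0.0365, 0.018], [0.4789, 0.1086, 0.018]] [0.0724009  0.06928417] [0.51340813 0.07221867 0.018     ]
```

View pics/topcrop.png

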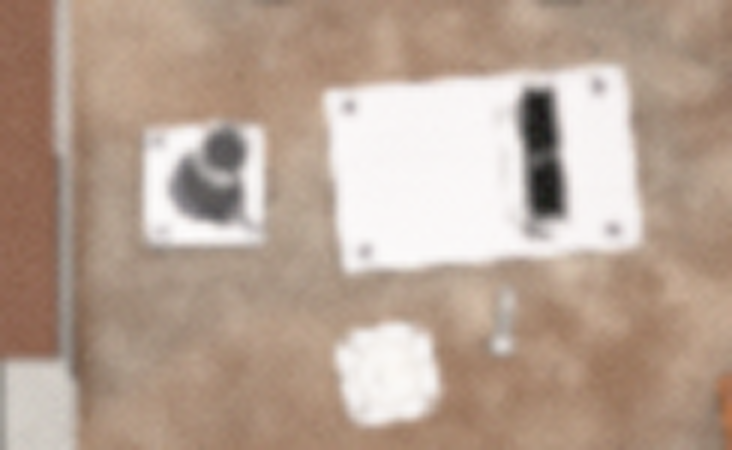

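View pics/scenecrop.png

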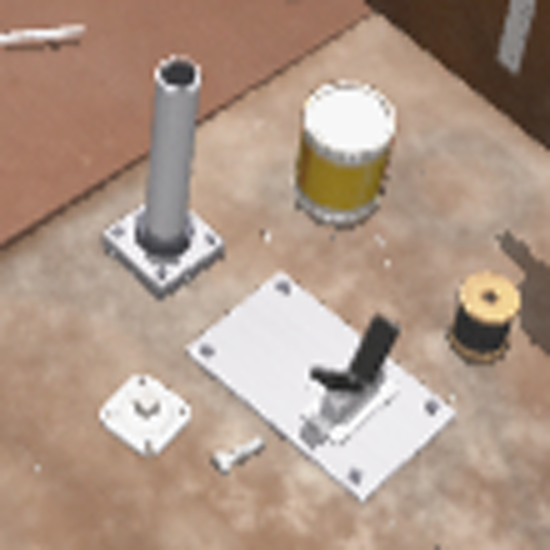

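Top crop: the pylon plate spans about (143–265, 125–245), square to the image. The cradle plate's near edge runs (327, 93)–(348, 272), tilted by a few degrees. The scene crop confirms an upright pylon and a V saddle on the white cradle.

```bash
cat >> h.py <<'E'
def rays(c,uv,h):
    R=np.array(c['R']);C=-R.T@np.array(c['t']); uv=np.atleast_2d(uv).astype(float)
    d=np.c_[(uv[:,0]-c['cx'])/c['fx'],(uv[:,1]-c['cy'])/c['fy'],np.ones(len(uv))]@R
    return C+d*((h-C[2])/d[:,2])[:,None]
def rect(c,a,b,t,d,h,V=150,S=45):
    s=cv2.cvtColor(c['color'],cv2.COLOR_RGB2HSV)[t:d,a:b]
    s=cv2.resize(s,None,fx=4,fy=4,interpolation=cv2.INTER_LINEAR)
    m=((s[...,2]>V)&(s[...,1]<S)).astype(np.uint8)
    k,_=cv2.findContours(m,cv2.RETR_EXTERNAL,cv2.CHAIN_APPROX_NONE)
    k=max(k,key=cv2.contourArea)[:,0]
    W=rays(c,(k+.5)/4-.5+[a,t],h)[:,:2]
    (cx,cy),(w,hh),ang=cv2.minAreaRect((W*1000).astype(np.float32))
    return np.round([cx,cy,w,hh,ang],1)
E
python3 - <<'E'
from h import *
T=dict(np.load('top0.npz'));S=dict(np.load('scene0.npz'))
for V in (130,150,170,190):
    print(V,'cradle',rect(T,366,432,170,218,.005,V),'pylon',rect(T,336,368,178,212,.018,V), 'scene cradle',rect(S,340,412,238,295,.005,V))
X=pts(S); m=(abs(X[...,0]-.146)<.09)&(abs(X[...,1]-.556)<.09)&(X[...,2]>.12)
P=X[m]; P=P[np.argsort(P[:,2])]; print(np.round(P[:25],3).tolist())
m=(abs(X[...,0]-.51)<.06)&(abs(X[...,1]-.07)<.06)&(X[...,2]>.06)
P=X[m];print('tube',np.round(P.mean(0),4),P[:,2].max(),np.round(P[P[:,2]>.15].mean(0),4))
E
```

```text
130 cradle [522.4 -81.4 110.2 175.4   5.4] pylon [512.7  73.5  73.   73.2   1. ] scene cradle [495.5 -59.7 160.8 257.8   9.1]
150 cradle [522.4 -81.4 110.2 175.4   5.4] pylon [512.7  73.5  73.   73.2   1. ] scene cradle [508.8 -65.5 216.6 173.9  86.2]
170 cradle [522.4 -81.4 110.2 175.4   5.4] pylon [513.4  73.1  73.   71.8  89.8] scene cradle [518.8 -75.7 207.1 177.3  74. ]
190 cradle [522.3 -81.1 110.  174.1   5.4] pylon [515.   73.4  69.   68.5  89.7] scene cradle [522.  -69.7 128.3 195.    1.5]
[[0.135, 0.511, 0.242], [0.131, 0.508, 0.246], [0.126, 0.512, 0.247], [0.141, 0.505, 0.248], [0.143, 0.509, 0.249], [0.137, 0.502, 0.253], [0.127, 0.503, 0.253], [0.144, 0.508, 0.254], [0.132, 0.505, 0.254], [0.134, 0.501, 0.255], [0.125, 0.513, 0.256], [0.128, 0.504, 0.256], [0.14, 0.506, 0.257], [0.13, 0.508, 0.257], [0.133, 0.505, 0.257], [0.125, 0.503, 0.258], [0.142, 0.508, 0.259], [0.137, 0.497, 0.261], [0.134, 0.506, 0.261], [0.126, 0.511, 0.261], [0.134, 0.496, 0.263], [0.122, 0.509, 0.265], [0.13, 0.502, 0.265], [0.125, 0.5, 0.265], [0.142, 0.512, 0.266]]
tube [0.5063 0.067  0.1412] 0.1984959748016447 [0.5077 0.0684 0.1813]
```

Emit:
{"op": "servo_tool", "data": {
  "commands": [
    [[0, 0, 0], -0.175, 85],
    [[0, 0, 0], -0.174, 85],
    [[-26.3, -34.7, 0], 0, 85],
    [[-26.3, -34.7, 0], 0, 85],
    [[-26.3, -34.7, 0], 0, 85],
    [[-26.3, -34.7, 0], 0, 85],
    [[-26.3, -34.7, 0], 0, 85],
    [[-26.3, -34.7, 0], 0, 85],
    [[-26.3, -34.7, 0], 0, 85],
    [[-26.3, -34.7, 0], 0, 85],
    [[-26.3, -34.7, 0], 0, 85],
    [[-26.3, -34.7, 0], 0, 85],
    [[-26.3, -34.7, 0], 0, 85],
    [[-26.3, -34.7, 0], 0, 85],
    [[0, 0, 0], 0, 85],
    [[0, 0, 40], 0, 85],
    [[0, 0, 40], 0, 85],
    [[0, 0, 40], 0, 85],
    [[0, 0, 40], 0, 85],
    [[0, 0, 40], 0, 85]
  ]
}}

```text
time_s: 2.6
eef_pos: [0.4978, 0.171, 0.052]
eef_rot: [-0.0, -0.046, 0.999, 0.0]
wrist_force: [1.1, -0.1, 0.4]
opening: 0.993
grasp_force: 0.0
```

```bash
cat >> h.py <<'E'
O=np.array([514.9,.8]);a=np.radians(5.2)
EX=np.array([-np.sin(a),np.cos(a)]);EY=np.array([-np.cos(a),-np.sin(a)])
def cf(p): # world mm -> cradle
    d=np.asarray(p)[...,:2]-O; return np.stack([d@EX,d@EY,np.asarray(p)[...,2]],-1)
def st():
    o=ctrl.get_obs(); w,x,y,z=o['eef_rot']
    yv=np.array([2*(x*y-w*z),1-2*(x*x+z*z)])
    f=o['wrist_force']
    print('t',round(o['time_s'],2),'cradle mm',np.round(cf(o['eef_pos']*1000),1),'yaw rel',round(float(np.degrees(np.arctan2(yv@-EY,yv@EX)*-1)),2),'F cx,cy,z',np.round([f[:2]@EX,f[:2]@EY,f[2]],2),'open',round(o['opening'],3))
E
python3 -c "
from h import *
st()
X=pts(cam('scene'))*1000
m=(abs(X[...,0]-500)<70)&(abs(X[...,1]-170)<70)&(X[...,2]>15)&(X[...,2]<110)
P=cf(X[m]); P=P[P[:,0]>106]; P=P[np.argsort(P[:,2])]; print(np.round(P[:20]).tolist())"
```

```text
t 2.6 cradle mm [171.    1.6  52. ] yaw rel 0.07 F cx,cy,z [-0.21 -1.08  0.36] open 0.993
[[124.0, 9.0, 45.0], [127.0, 11.0, 45.0], [213.0, -0.0, 46.0], [214.0, 9.0, 47.0], [217.0, 12.0, 47.0], [214.0, -6.0, 47.0], [216.0, -3.0, 47.0], [215.0, 3.0, 47.0], [219.0, 10.0, 49.0], [221.0, 13.0, 49.0], [215.0, 8.0, 50.0], [215.0, -7.0, 50.0], [118.0, -5.0, 51.0], [215.0, 3.0, 52.0], [126.0, 13.0, 52.0], [122.0, 11.0, 55.0], [215.0, -7.0, 55.0], [214.0, -1.0, 56.0], [217.0, 2.0, 56.0], [119.0, 9.0, 56.0]]
```

Emit:
{"op": "servo_tool", "data": {
  "commands": [
    [[0, 0, 18], 0, 85],
    [[0, 0, 17], 0, 85],
    [[0, 0, 0], 0, 85],
    [[0, -4, 0], 0, 85],
    [[0, -4, 0], 0, 85],
    [[0.2, -3, 0], 0, 85],
    [[0.4, -3, 0], 0, 85],
    [[0.4, -3, 0], 0, 85],
    [[0.4, -3, 0], 0, 85],
    [[0.4, -3, 0], 0, 85],
    [[0.4, -3, 0], 0, 85],
    [[0.4, -3, 0], 0, 85],
    [[0.4, -3, 0], 0, 85],
    [[0, 0, 0], 0, 85]
  ]
}}

```text
time_s: 4.4
eef_pos: [0.4986, 0.1376, 0.0181]
eef_rot: [-0.0, -0.045, 0.999, -0.0]
wrist_force: [0.7, 3.2, 0.5]
opening: 0.998
grasp_force: 0.0
```

```bash
python3 -c "
from h import *
st()
c=cam('scene');X=pts(c)*1000
m=(abs(X[...,0]-510)<40)&(abs(X[...,1]-50)<50)&(X[...,2]>90)&(X[...,2]<205)
P=cf(X[m]);P=P[(P[:,0]<90)&(P[:,0]>0)]; print('tube',len(P),np.round(P.mean(0),1),P[:,2].max())
save(c,'s1');cv2.imwrite('pics/s1c.png',cv2.resize(cv2.imread('pics/s1.png')[190:300,300:420],None,fx=5,fy=5,interpolation=2))"
```

```text
t 4.4 cradle mm [137.7   3.8  18.1] yaw rel 0.01 F cx,cy,z [ 3.14 -0.99  0.49] open 0.998
tube 271 [ 48.3   6.5 146. ] 201.6746428009029
```

View pics/s1c.png

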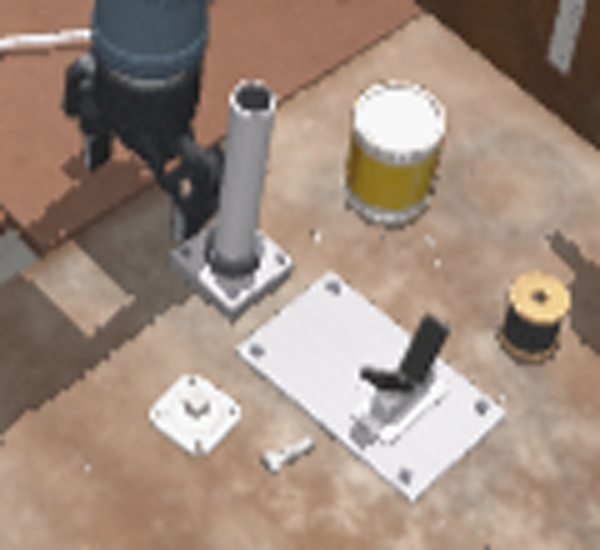

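Pushing works at 3 N. The pylon is upright at crop (250, 180), and the finger is behind its plate. A gap of about 17–21 mm to the edge remains.

Emit:
{"op": "servo_tool", "data": {
  "commands": [
    [[0.2, -3, 0], 0, 85],
    [[0.2, -3, 0], 0, 85],
    [[0.2, -3, 0], 0, 85],
    [[0.2, -3, 0], 0, 85],
    [[0.2, -2, 0], 0, 85],
    [[0, 0, 0], 0, 85]
  ]
}}

```text
time_s: 5.2
eef_pos: [0.499, 0.1237, 0.0182]
eef_rot: [-0.0, -0.045, 0.999, -0.0]
wrist_force: [-0.2, 0.8, -1.3]
opening: 0.997
grasp_force: 0.0
```

```bash
cat >> h.py <<'E'
def tube():
    c=cam('scene');X=pts(c)*1000
    m=(abs(X[...,0]-510)<50)&(abs(X[...,1]-40)<60)&(X[...,2]>90)&(X[...,2]<205)
    P=cf(X[m]);P=P[(P[:,0]<80)&(P[:,0]>-20)]; print('tube',len(P),np.round(P.mean(0)+[5,-7.7,0],1))
    t=cam('top'); print('pylon rect',rect(t,336,372,178,212,.018,170),'n');return c,t
E
python3 -c "
from h import *
st();c,t=tube();save(t,'t1')"
```

```text
t 5.2 cradle mm [123.8   4.7  18.2] yaw rel 0.01 F cx,cy,z [ 0.77  0.12 -1.26] open 0.997
tube 277 [ 40.    0.2 145.3]
pylon rect [487.3  21.6  25.5  21.4  89.8] n
```

Emit:
{"op": "servo_tool", "data": {
  "commands": [
    [[0, -1, 0], 0, 85],
    [[0, -1, 0], 0, 85],
    [[0, -1, 0], 0, 85],
    [[0, -1, 0], 0, 85]
  ]
}}

```text
time_s: 5.8
eef_pos: [0.4994, 0.1199, 0.0184]
eef_rot: [0.0, -0.046, 0.999, 0.0]
wrist_force: [-1.0, 3.1, 1.4]
opening: 0.994
grasp_force: 0.3
```

Emit:
{"op": "servo_tool", "data": {
  "commands": [
    [[0, -1, 0], 0, 85],
    [[0, -1, 0], 0, 85]
  ]
}}

```text
time_s: 6.05
eef_pos: [0.4994, 0.1188, 0.0186]
eef_rot: [-0.0, -0.045, 0.999, 0.001]
wrist_force: [-3.9, 10.9, 7.7]
opening: 0.994
grasp_force: 3.4
```

Emit:
{"op": "servo_tool", "data": {
  "commands": [
    [[0, -1, 0], 0, 85],
    [[0, -1, 0], 0, 85]
  ]
}}

```text
time_s: 6.3
eef_pos: [0.4991, 0.1182, 0.019]
eef_rot: [-0.0, -0.045, 0.999, 0.002]
wrist_force: [-6.2, 18.9, 12.5]
opening: 0.994
grasp_force: 6.9
```

Emit:
{"op": "servo_tool", "data": {
  "commands": [
    [[0, 4, 0], 0, 85],
    [[0, 16, 0], 0, 85],
    [[0, 30, 0], 0, 85],
    [[0, 20, -40], 0, 85],
    [[0, 0, -50], 0, 85],
    [[0, 0, -50], 0, 85],
    [[0, 0, -50], 0, 85],
    [[0, 0, -50], 0, 60],
    [[0, 0, 0], 0, 56],
    [[0, 0, 0], 0, 56],
    [[0, 0, 0], 0, 56]
  ]
}}

```text
time_s: 7.68
eef_pos: [0.4924, 0.1856, 0.2564]
eef_rot: [-0.002, -0.046, 0.999, -0.0]
wrist_force: [-0.9, 0.3, -0.2]
opening: 0.659
grasp_force: 0.0
```

```bash
python3 -c "
from h import *
st();c,t=tube();save(t,'t2');save(c,'s2')
a=cv2.resize(cv2.imread('pics/t2.png')[170:225,330:410],None,fx=6,fy=6,interpolation=2)
b=cv2.resize(cv2.imread('pics/s2.png')[200:290,315:395],None,fx=4,fy=4,interpolation=2)
o=np.zeros((max(len(a),len(b)),800,3),np.uint8);o[:len(a),:480]=a;o[:len(b),480:]=b;cv2.imwrite('pics/c2.png',o)
X=pts(c)*1000;P=X[(X[...,2]>150)];P=P[(abs(P[:,0]-500)<90)&(P[:,1]>90)&(P[:,1]<300)]
P=cf(P);P=P[np.argsort(P[:,2])];print(np.round(P[:12]).tolist())"
```

```text
t 7.67 cradle mm [186.1   5.7 256.4] yaw rel 0.02 F cx,cy,z [ 0.34  0.9  -0.18] open 0.659
tube 223 [ 31.8  -0.  154.2]
pylon rect [512.5  38.8  61.1  75.   89.8] n
[[222.0, 12.0, 235.0], [216.0, 3.0, 238.0], [160.0, 15.0, 240.0], [152.0, 14.0, 241.0], [223.0, 15.0, 241.0], [216.0, 8.0, 242.0], [214.0, 15.0, 243.0], [214.0, 1.0, 243.0], [216.0, 4.0, 243.0], [216.0, -2.0, 244.0], [149.0, 12.0, 246.0], [159.0, 16.0, 246.0]]
```

View pics/c2.png

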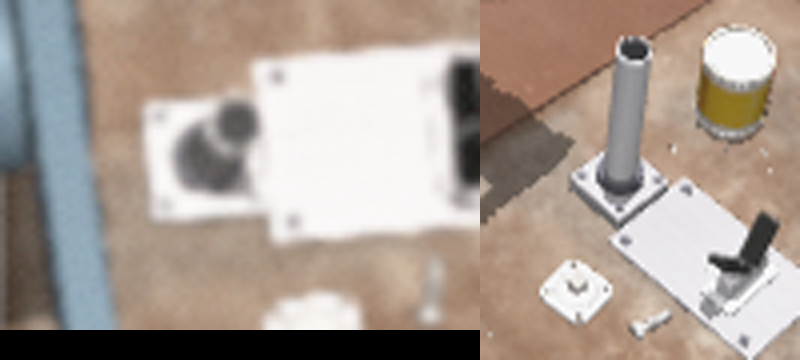

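The crops show the plate against the cradle edge and about laterally centred (mid row 155 against 151). The seam looks closed in both views. I'll fit both edges to check that they are square.

```bash
python3 -c "
from h import *
def edge(imgs,rows,u0,u1,h):
    g=np.mean([i['color'].astype(float)[...,2] for i in imgs],0); W=[]
    for r in rows:
        w=g[r,u0:u1]; d=np.diff(w); d[d<0]=0; k=d.argmax(); s=slice(max(k-2,0),k+3); W.append([u0+.5+(d[s]*np.arange(u0,u1-1)[s]).sum()/d[s].sum(),r])
    P=rays(imgs[0],np.array(W),h)[:,:2]*1000; p=np.polyfit(P[:,0],P[:,1],1); res=P[:,1]-np.polyval(p,P[:,0]); k=abs(res)<1.5; p=np.polyfit(P[k,0],P[k,1],1)
    return round(float(np.degrees(np.arctan(p[0]))),2), round(float(np.polyval(p,515)),1), round(float(res.std()),2)
I=[cam('top') for _ in range(4)]
print('plate +x edge',edge(I,range(189,205),349,360,.018))
print('cradle near edge upper/lower',edge(I,list(range(182,186))+list(range(207,209)),366,383,.005))
T=dict(np.load('top0.npz')); print('cradle edge from first image',edge([T],range(182,208),366,384,.005))
print('plate first',edge([T],range(186,208),338,350,.018))
"
```

```text
plate +x edge (0.9, -1079.7, 0.29)
cradle near edge upper/lower (1.5, -1210.2, 0.74)
cradle edge from first image (1.34, -1210.3, 0.59)
plate first (-2.57, -1003.7, 2.42)
```

```bash
python3 -c "
from h import *
def edge(imgs,rows,u0,u1,h):
    g=np.mean([i['color'].astype(float)[...,2] for i in imgs],0); W=[]
    for r in rows:
        w=g[r,u0:u1]; d=np.diff(w); d[d<0]=0; k=d.argmax(); s=slice(max(k-2,0),k+3); W.append([.5+(d[s]*np.arange(u0,u1-1)[s]).sum()/d[s].sum(),r])
    P=rays(imgs[0],np.array(W),h)[:,:2]*1000; p=np.polyfit(P[:,0],P[:,1],1); res=P[:,1]-np.polyval(p,P[:,0]); k=abs(res)<1.5; p=np.polyfit(P[k,0],P[k,1],1)
    return round(float(np.degrees(np.arctan(p[0]))),2), round(float(np.polyval(p,515)),1), round(float(res.std()),2)
I=[cam('top') for _ in range(4)]
print('plate +x edge',edge(I,range(189,205),349,360,.018))
print('cradle near edge upper/lower',edge(I,list(range(182,186))+list(range(207,209)),366,383,.005))
T=dict(np.load('top0.npz')); print('cradle edge from first image',edge([T],range(182,208),366,384,.005))
print('plate first',edge([T],range(188,206),338,350,.018))
"
```

```text
plate +x edge (4.9, 66.0, 0.29)
cradle near edge upper/lower (5.8, 1.5, 0.81)
cradle edge from first image (5.56, 1.4, 0.59)
plate first (0.54, 106.5, 0.54)
```

The plate edge is at 4.9° and the cradle edge at about 5.3°, 64.5 mm apart. So the plate is flush and square. Next I straddle the tube.

Emit:
{"op": "servo_tool", "data": {
  "commands": [
    [[-3.2, -38.5, 0], 0, 56],
    [[-3.2, -38.5, 0], 0, 56],
    [[-3.2, -38.5, 0], 0, 56],
    [[-3.2, -38.5, 0], 0, 56],
    [[0, 0, 0], 0, 56],
    [[0, 0, 0], 0, 56]
  ]
}}

```text
time_s: 8.93
eef_pos: [0.52, 0.0338, 0.2583]
eef_rot: [-0.0, -0.045, 0.999, 0.0]
wrist_force: [-0.6, -0.7, -0.6]
opening: 0.654
grasp_force: 0.0
```

```bash
python3 -c "
from h import *
st()
X=pts(cam('scene'))*1000;P=X[(X[...,2]>205)&(X[...,2]<275)];P=cf(P);P=P[(abs(P[:,0]-32)<70)&(abs(P[:,1])<40)]
for lab,k in (('front',P[:,0]<32),('rear',P[:,0]>=32)):
    Q=P[k];Q=Q[np.argsort(Q[:,2])][:25];print(lab,np.round(Q[:4]).tolist(),np.round(Q.min(0)),np.round(Q.max(0)))"
```

```text
t 8.93 cradle mm [ 32.4  -8.1 258.3] yaw rel -0.0 F cx,cy,z [-0.67  0.71 -0.64] open 0.654
front [[-2.0, 2.0, 244.0], [-2.0, -3.0, 245.0], [-1.0, 1.0, 247.0], [1.0, 4.0, 249.0]] [-10. -14. 244.] [  5.   4. 265.]
rear [[63.0, -3.0, 239.0], [63.0, -17.0, 240.0], [63.0, -13.0, 242.0], [62.0, -6.0, 244.0]] [ 60. -20. 239.] [ 71.   4. 260.]
```

Emit:
{"op": "servo_tool", "data": {
  "commands": [
    [[0, 0, 22], 0, 56],
    [[0, 0, 22], 0, 56],
    [[0, 0, 22], 0, 56],
    [[0, 0, 22], 0, 56],
    [[0, 0, 0], 0, 56]
  ]
}}

```text
time_s: 9.6
eef_pos: [0.5186, 0.0348, 0.1687]
eef_rot: [-0.002, -0.046, 0.999, 0.0]
wrist_force: [0.7, -0.6, -0.7]
opening: 0.656
grasp_force: 0.0
```

```bash
cat > plan.py <<'E'
import numpy as np
# tcp cradle-x for rear push at tilt th with tips z; front face clearance to lip
for zt in (152,):
  for th in range(0,46,4):
    t=np.radians(th); s=(zt-47*np.sin(t))/np.cos(t); xr=47*np.cos(t)-s*np.sin(t); xl=17*np.cos(t)-195*np.sin(t); zl=17*np.sin(t)+195*np.cos(t)
    print(th,'rear x',round(xr,1),'lip',round(xl,1),round(zl,1),'width',round(xr-xl,1))
E
python3 plan.py; python3 -c "
from h import *
st()"
```

```text
0 rear x 47.0 lip 17.0 195.0 width 30.0
4 rear x 36.5 lip 3.4 195.7 width 33.1
8 rear x 26.1 lip -10.3 195.5 width 36.4
12 rear x 15.7 lip -23.9 194.3 width 39.7
16 rear x 5.3 lip -37.4 192.1 width 42.7
20 rear x -5.3 lip -50.7 189.1 width 45.4
24 rear x -16.2 lip -63.8 185.1 width 47.6
28 rear x -27.6 lip -76.5 180.2 width 48.9
32 rear x -39.6 lip -88.9 174.4 width 49.4
36 rear x -52.3 lip -100.9 167.8 width 48.5
40 rear x -66.2 lip -112.3 160.3 width 46.1
44 rear x -81.4 lip -123.2 152.1 width 41.8
t 9.6 cradle mm [ 33.6  -6.8 168.7] yaw rel 0.12 F cx,cy,z [-0.71 -0.67 -0.66] open 0.656
```

Emit:
{"op": "servo_tool", "data": {
  "commands": [
    [[0, -4, 0], 0, 56],
    [[0, -4, 0], 0, 56],
    [[0, -4, 0], 0, 56],
    [[0, -3, 0], 0, 56],
    [[0, -3, 0], 0, 56],
    [[0, -3, 0], 0, 56],
    [[0, -3, 0], 0, 56],
    [[0, -3, 0], 0, 56],
    [[0, -3, 0], 0, 56],
    [[0, -3, 0], 0, 56],
    [[0, -3, 0], 0, 56],
    [[0, -3, 0], 0, 56],
    [[0, -3, 0], 0, 56],
    [[0, -3, 0], 0, 56],
    [[0, -3, 0], 0, 56],
    [[0, -3, 0], 0, 56],
    [[0, -3, 0], 0, 56],
    [[0, -3, 0], 0, 56],
    [[0, 0, 0], 0, 56]
  ]
}}

```text
time_s: 11.98
eef_pos: [0.5253, -0.0235, 0.1702]
eef_rot: [-0.0, -0.045, 0.999, -0.0]
wrist_force: [-0.3, 0.8, -0.3]
opening: 0.653
grasp_force: 0.3
```

```bash
python3 -c "
from h import *
st();c=cam('scene');save(c,'s3')
cv2.imwrite('pics/s3c.png',cv2.resize(cv2.imread('pics/s3.png')[170:310,290:430],None,fx=4,fy=4,interpolation=2))"
```

```text
t 11.97 cradle mm [-25.2  -8.2 170.2] yaw rel 0.01 F cx,cy,z [ 0.79  0.19 -0.32] open 0.653
```

View pics/s3c.png

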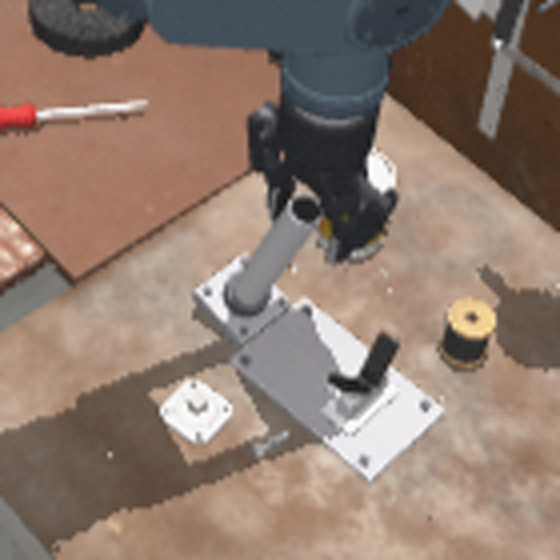

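The tube leans about 18°, its top at crop (305, 208), between the fingers. The toe is still against the edge at (255, 335). I continue slowly past the balance point.

Emit:
{"op": "servo_tool", "data": {
  "commands": [
    [[0, -2.5, 0], 0, 56],
    [[0, -2.5, 0], 0, 56],
    [[0, -2.5, 0], 0, 56],
    [[0, -2.5, 0], 0, 56],
    [[0, -2.5, 0], 0, 56],
    [[0, -2.5, 0], 0, 56],
    [[0, -2.5, 0], 0, 56],
    [[0, -2.5, 0], 0, 56],
    [[0, -2.5, 0], 0, 56],
    [[0, -2.5, 0], 0, 56],
    [[0, -2, 0], 0, 56],
    [[0, -2, 0], 0, 56],
    [[0, -2, 0], 0, 56],
    [[0, -2, 0], 0, 56],
    [[0, -2, 0], 0, 56],
    [[0, -2, 0], 0, 56],
    [[0, -2, 0], 0, 56],
    [[0, -2, 0], 0, 56],
    [[0, -1, 0], 0, 56]
  ]
}}

```text
time_s: 14.4
eef_pos: [0.5292, -0.0653, 0.1703]
eef_rot: [-0.0, -0.046, 0.999, -0.0]
wrist_force: [0.1, 0.7, 1.1]
opening: 0.66
grasp_force: 0.0
```

```bash
cat >> h.py <<'E'
def tilt():
    st();c=cam('scene');X=pts(c)*1000;C=cf(X);hsv=cv2.cvtColor(c['color'],cv2.COLOR_RGB2HSV)
    m=(C[...,0]<28)&(C[...,0]>-175)&(abs(C[...,1])<24)&(C[...,2]>28)&(hsv[...,1]<60)&(hsv[...,2]>85)
    n,L,s,_=cv2.connectedComponentsWithStats(m.astype(np.uint8)); k=1+s[1:,4].argmax()
    P=C[L==k];P=P[~np.isnan(P).any(1)]; mu=P.mean(0);v=np.linalg.svd(P-mu)[2][0];v*=np.sign(v[2])
    print('tube n',len(P),'mean',np.round(mu,1),'tilt',round(float(np.degrees(np.arctan2(-v[0],v[2]))),1),'lat',round(float(np.degrees(np.arcsin(v[1]))),1),'ends z',np.round(np.percentile(P[:,2],[1,99])),'x',np.round(np.percentile(P[:,0],[1,99])))
    return c
E
python3 -c "
from h import *
save(tilt(),'s4')"
```

```text
t 14.4 cradle mm [-67.1  -8.2 170.3] yaw rel 0.02 F cx,cy,z [ 0.65 -0.14  1.15] open 0.66
tube n 263 mean [-27.6  12.7 113.7] tilt 32.3 lat 0.1 ends z [ 35. 188.] x [-84.  26.]
```

Emit:
{"op": "servo_tool", "data": {
  "commands": [
    [[0, -1.5, 0], 0, 56],
    [[0, -1.5, 0], 0, 56],
    [[0, -1.5, 0], 0, 56],
    [[0, -1.5, 0], 0, 56],
    [[0, 0, 0], 0, 56],
    [[0, 0, 0], 0, 56]
  ]
}}

```text
time_s: 15.2
eef_pos: [0.5297, -0.0711, 0.1703]
eef_rot: [-0.0, -0.046, 0.999, 0.0]
wrist_force: [0.4, 0.4, 0.8]
opening: 0.656
grasp_force: 0.0
```

```bash
python3 -c "
from h import *
save(tilt(),'s4')"
```

```text
t 15.2 cradle mm [-72.9  -8.2 170.3] yaw rel 0.02 F cx,cy,z [ 0.32 -0.43  0.84] open 0.656
tube n 293 mean [-29.4  11.9 112.4] tilt 33.6 lat -0.4 ends z [ 33. 188.] x [-88.  26.]
```

Emit:
{"op": "servo_tool", "data": {
  "commands": [
    [[0, -1, 0], 0, 56],
    [[0, -1, 0], 0, 56],
    [[0, -1, 0], 0, 56],
    [[0, -1, 0], 0, 56],
    [[0, 0, 0], 0, 56],
    [[0, 0, 0], 0, 56]
  ]
}}

```text
time_s: 16.0
eef_pos: [0.5301, -0.0751, 0.1703]
eef_rot: [0.0, -0.046, 0.999, -0.0]
wrist_force: [-0.0, -0.1, 0.4]
opening: 0.653
grasp_force: 0.1
```

```bash
python3 -c "
from h import *
save(tilt(),'s4')"
```

```text
t 16.0 cradle mm [-76.9  -8.2 170.3] yaw rel 0.03 F cx,cy,z [-0.07  0.04  0.42] open 0.653
tube n 318 mean [-38.2  11.1 111.6] tilt 40.3 lat -1.2 ends z [ 34. 184.] x [-111.   26.]
```

Emit:
{"op": "servo_tool", "data": {
  "commands": [
    [[0, 0, 2], 0, 57],
    [[0, 0, 2], 0, 58],
    [[0, 0, 2], 0, 59.5],
    [[0, 0, 2], 0, 61],
    [[0, 0, 1.5], 0, 62.5],
    [[0, 0, 1], 0, 64],
    [[0, 0, 1], 0, 65.5],
    [[0, 0, 1], 0, 67],
    [[0, 0, 1], 0, 68.5],
    [[0, 0, 1], 0, 70],
    [[0, 0, 1], 0, 71.5],
    [[0, 0, 1], 0, 73],
    [[0, 0, 1], 0, 74.5],
    [[0, 0, 1], 0, 76],
    [[0, 0, 1], 0, 77.5],
    [[0, 0, 1], 0, 79],
    [[0, 0, 1], 0, 80.5],
    [[0, 0, 1], 0, 82],
    [[0, 0, 1], 0, 83.5],
    [[0, 0, 1], 0, 85]
  ]
}}

```text
time_s: 18.55
eef_pos: [0.5301, -0.0751, 0.1457]
eef_rot: [0.0, -0.046, 0.999, -0.0]
wrist_force: [-0.6, -0.5, 1.0]
opening: 0.994
grasp_force: 0.4
```

```bash
python3 -c "
from h import *
c=tilt();save(c,'s5')
cv2.imwrite('pics/s5c.png',cv2.resize(cv2.imread('pics/s5.png')[170:310,290:430],None,fx=4,fy=4,interpolation=2))"
```

```text
t 18.55 cradle mm [-77.   -8.2 145.7] yaw rel 0.02 F cx,cy,z [-0.47  0.65  0.96] open 0.994
tube n 348 mean [-44.8  10.7 104.9] tilt 46.3 lat -0.5 ends z [ 36. 171.] x [-125.   26.]
```

View pics/s5c.png

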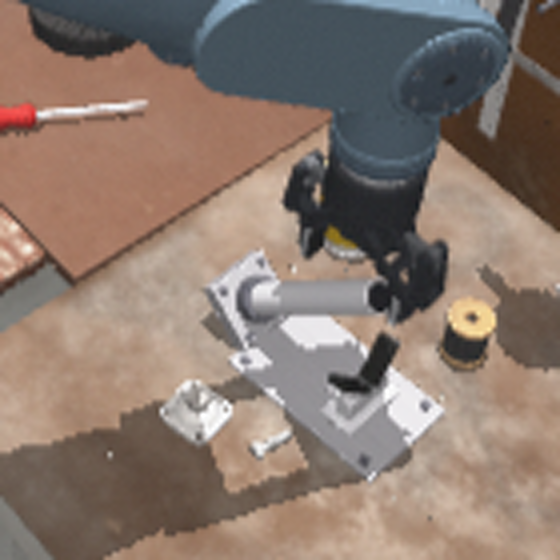

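The tube is caught and rests on the front finger at about 45°, its end at crop (380, 293). The rear finger is clear. Next I turn about the front finger's contact corner so that the rear finger swings off the tube line.

Emit:
{"op": "servo_tool", "data": {
  "commands": [
    [[-1.9, -0.5, 0], 0.045, 85],
    [[-1.9, -0.5, 0], 0.045, 85],
    [[-1.9, -0.5, 0], 0.045, 85],
    [[-1.9, -0.5, 0], 0.045, 85],
    [[-1.9, -0.5, 0], 0.045, 85],
    [[-1.9, -0.5, 0], 0.045, 85],
    [[-1.9, -0.5, 0], 0.045, 85],
    [[-1.9, -0.5, 0], 0.045, 85],
    [[-1.9, -0.5, 0], 0.045, 85],
    [[-1.9, -0.5, 0], 0.045, 85],
    [[0, 0, 0], 0, 85]
  ]
}}

```text
time_s: 19.98
eef_pos: [0.5483, -0.0821, 0.1457]
eef_rot: [-0.0, 0.178, 0.984, -0.0]
wrist_force: [0.5, -1.3, 0.1]
opening: 0.998
grasp_force: 0.2
```

```bash
python3 -c "
from h import *
c=tilt();save(c,'s6')
cv2.imwrite('pics/s6c.png',cv2.resize(cv2.imread('pics/s6.png')[170:310,290:430],None,fx=4,fy=4,interpolation=2))"
```

```text
t 19.98 cradle mm [-85.6 -25.7 145.7] yaw rel -25.73 F cx,cy,z [-1.36 -0.33  0.07] open 0.998
tube n 349 mean [-44.3  10.5 104.2] tilt 46.0 lat -0.2 ends z [ 32. 172.] x [-125.   27.]
```

View pics/s6c.png

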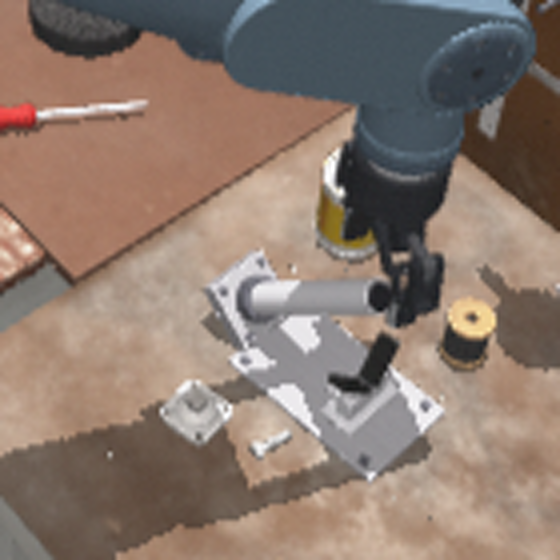

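The jaw has turned 26° and the tube has not moved, its end at crop (380, 293) on the finger's corner. A full 90° turn will put both fingers beyond the tube end, clear of the V arms and the spool. Then I nearly close them to make a flat front stop.

Emit:
{"op": "servo_tool", "data": {
  "commands": [
    [[-3.2, -0.9, 0], 0.075, 85],
    [[-3.2, -0.9, 0], 0.075, 85],
    [[-3.2, -0.9, 0], 0.075, 85],
    [[-3.2, -0.9, 0], 0.075, 85],
    [[-3.2, -0.9, 0], 0.075, 85],
    [[-3.2, -0.9, 0], 0.075, 85],
    [[-3.2, -0.9, 0], 0.075, 85],
    [[-3.2, -0.9, 0], 0.075, 85],
    [[-3.2, -0.9, 0], 0.075, 85],
    [[-3.2, -0.9, 0], 0.075, 85],
    [[-3.2, -0.9, 0], 0.075, 85],
    [[-3.2, -0.9, 0], 0.075, 85],
    [[-3.2, -0.9, 0], 0.075, 85],
    [[-3.2, -0.9, 0], 0.075, 85],
    [[-3.2, -0.9, 0], 0.075, 85],
    [[0, 0, 0], 0, 85]
  ]
}}

```text
time_s: 22.02
eef_pos: [0.567, -0.1255, 0.1457]
eef_rot: [-0.0, 0.675, 0.738, -0.0]
wrist_force: [0.2, -0.3, -0.2]
opening: 0.996
grasp_force: 0.2
```

```bash
python3 -c "
from h import *
c=tilt();save(c,'s7')
C=cf(pts(c)*1000);P=C[(abs(C[...,1])<120)&(C[...,0]<-110)&(C[...,0]>-190)&(C[...,2]>90)&(C[...,2]<160)];print(len(P),np.round(np.percentile(P,[2,50,98],axis=0)))
F=P[P[:,1]<-40];print('rear',np.round(F.min(0)),np.round(F.max(0)));F=P[(P[:,1]>-10)&(P[:,1]<40)];F=F[F[:,2]<148];print('front',np.round(F.min(0)),np.round(F.max(0)))"
```

```text
t 22.02 cradle mm [-130.5  -40.5  145.7] yaw rel -90.15 F cx,cy,z [-0.3  -0.22 -0.17] open 0.996
tube n 330 mean [-39.4  10.5 100.7] tilt 45.0 lat 0.4 ends z [ 34. 171.] x [-106.   27.]
47 [[-141.  -89.  138.]
 [-134.  -82.  151.]
 [-122.   17.  159.]]
rear [-142.  -89.  135.] [-122.  -80.  160.]
front [-138.    6.  140.] [-137.   10.  142.]
```

Emit:
{"op": "servo_tool", "data": {
  "commands": [
    [[0, -1, 0], 0, 79],
    [[0, -2, 0], 0, 75],
    [[0, -2, 0], 0, 71],
    [[0, -2, 0], 0, 67],
    [[0, -2, 0], 0, 63],
    [[0, -2, 0], 0, 59],
    [[0, -2, 0], 0, 55],
    [[0, -2, 0], 0, 51],
    [[0, 0, 0], 0, 51]
  ]
}}

```text
time_s: 23.2
eef_pos: [0.5522, -0.1267, 0.1458]
eef_rot: [-0.0, 0.676, 0.737, 0.0]
wrist_force: [1.4, -0.7, 1.0]
opening: 0.599
grasp_force: 0.3
```

```bash
python3 -c "
from h import *
tilt()"
```

```text
t 23.2 cradle mm [-130.4  -25.6  145.8] yaw rel -90.22 F cx,cy,z [-0.83 -1.33  1.02] open 0.599
tube n 316 mean [-37.3  11.5  98.8] tilt 45.0 lat 1.4 ends z [ 33. 167.] x [-104.   28.]
```

Emit:
{"op": "servo_tool", "data": {
  "commands": [
    [[0, -2.3, 0], 0, 47],
    [[0, -2.3, 0], 0, 43],
    [[0, -2.3, 0], 0, 39],
    [[0, -2.3, 0], 0, 35],
    [[0, -2.3, 0], 0, 31],
    [[0, -2.3, 0], 0, 27],
    [[0, -2.3, 0], 0, 23],
    [[0, -2.3, 0], 0, 19],
    [[0, -2.3, 0], 0, 15],
    [[0, -2.3, 0], 0, 12],
    [[0, -2.3, 0], 0, 10],
    [[0, 0, 0], 0, 10]
  ]
}}

```text
time_s: 24.75
eef_pos: [0.5269, -0.1289, 0.1458]
eef_rot: [-0.0, 0.676, 0.737, -0.0]
wrist_force: [-0.1, -0.0, -0.8]
opening: 0.116
grasp_force: 0.1
```

```bash
python3 -c "
from h import *
c=tilt();save(c,'s8')"
```

```text
t 24.75 cradle mm [-130.2   -0.2  145.8] yaw rel -90.22 F cx,cy,z [ 0.01  0.14 -0.78] open 0.116
tube n 294 mean [-34.6  10.8  96.5] tilt 43.7 lat 0.6 ends z [ 34. 171.] x [-99.  26.]
```

Emit:
{"op": "servo_tool", "data": {
  "commands": [
    [[-2, 0, 1], 0, 10],
    [[-2, 0, 1], 0, 10],
    [[-2, 0, 1], 0, 10],
    [[-2, 0, 1], 0, 10],
    [[-2, 0, 1.4], 0, 10],
    [[-2, 0, 1.4], 0, 10],
    [[-2, 0, 1.4], 0, 10],
    [[-2, 0, 1.4], 0, 10],
    [[-2, 0, 1.4], 0, 10],
    [[-2, 0, 1.6], 0, 10],
    [[-2, 0, 1.6], 0, 10],
    [[-2, 0, 1.6], 0, 10],
    [[-2, 0, 1.6], 0, 10],
    [[-2, 0, 1.6], 0, 10],
    [[-2, 0, 1.6], 0, 10],
    [[-2, 0, 1.6], 0, 10],
    [[-2, 0, 1.6], 0, 10],
    [[-2, 0, 1.6], 0, 10]
  ]
}}

```text
time_s: 27.05
eef_pos: [0.5302, -0.1649, 0.1203]
eef_rot: [-0.0, 0.676, 0.737, -0.0]
wrist_force: [-0.5, 0.6, -0.7]
opening: 0.117
grasp_force: 0.2
```

```bash
python3 -c "
from h import *
c=tilt();save(c,'s9')"
```

```text
t 27.05 cradle mm [-166.4   -0.2  120.3] yaw rel -90.21 F cx,cy,z [ 0.61  0.48 -0.67] open 0.117
tube n 426 mean [-48.    7.1  77.7] tilt 66.7 lat 1.1 ends z [ 32. 126.] x [-132.   26.]
```

```bash
python3 - <<'E'
from h import *
from scipy.optimize import least_squares
c=dict(color=None)
c=cam('scene');C=cf(pts(c)*1000);hsv=cv2.cvtColor(c['color'],cv2.COLOR_RGB2HSV)
m=(C[...,0]<-15)&(C[...,0]>-150)&(abs(C[...,1])<24)&(C[...,2]>50)&(hsv[...,1]<60)&(hsv[...,2]>85)
n,L,s,_=cv2.connectedComponentsWithStats(m.astype(np.uint8));P=C[L==1+s[1:,4].argmax()]
def f(p):
    x0,y0,th,la=p; a=np.array([-np.sin(th),np.tan(la),np.cos(th)]);a/=np.linalg.norm(a)
    d=P-[-60,y0,x0]; return np.linalg.norm(d-np.outer(d@a,a),axis=1)-15
r=least_squares(f,[70,0,1.05,0],loss='soft_l1');x0,y0,th,la=r.x
print(len(P),'axis z at x=-60',x0,'y',y0,'tilt',np.degrees(th),'lat',np.degrees(la),'rms',np.sqrt(np.mean(f(r.x)**2)))
for t in (50,55,60,65,70):
    t=np.radians(t); ss=(32*np.cos(t)+60)/np.sin(t); print(np.degrees(t),'expected z',32*np.sin(t)+ss*np.cos(t))
E
```

```text
271 axis z at x=-60 72.93688468392806 y 1.3230194063613498 tilt 62.180221782535554 lat 0.308768394931673 rms 2.82964699795715
50.0 expected z 92.11901112926972
55.0 expected z 81.07723913294919
59.99999999999999 expected z 71.5914333795136
65.0 expected z 63.28655289609965
70.0 expected z 55.891902775201345
```

Emit:
{"op": "servo_tool", "data": {
  "commands": [
    [[-1.4, 0, 2.7], 0, 10],
    [[-1.4, 0, 2.7], 0, 10],
    [[-1.4, 0, 2.7], 0, 10],
    [[-1.4, 0, 2.7], 0, 10],
    [[-1.4, 0, 2.7], 0, 10],
    [[-1.4, 0, 2.7], 0, 10],
    [[-1.3, 0, 2.7], 0, 10],
    [[-1.3, 0, 2.7], 0, 10]
  ]
}}

```text
time_s: 28.15
eef_pos: [0.5312, -0.1759, 0.0987]
eef_rot: [0.0, 0.676, 0.737, -0.0]
wrist_force: [-0.0, -1.1, -0.4]
opening: 0.115
grasp_force: 0.4
```

```bash
cat > fit.py <<'E'
from h import *
from scipy.optimize import least_squares
st();c=cam('scene');C=cf(pts(c)*1000);hsv=cv2.cvtColor(c['color'],cv2.COLOR_RGB2HSV)
m=(C[...,0]<-5)&(C[...,0]>-95)&(abs(C[...,1])<24)&(C[...,2]>40)&(hsv[...,1]<60)&(hsv[...,2]>85)
n,L,s,_=cv2.connectedComponentsWithStats(m.astype(np.uint8));P=C[L==1+s[1:,4].argmax()]
def f(p):
    x0,y0,th,la=p; a=np.array([-np.sin(th),np.tan(la),np.cos(th)]);a/=np.linalg.norm(a)
    d=P-[-60,y0,x0]; return np.linalg.norm(d-np.outer(d@a,a),axis=1)-15
r=least_squares(f,[65,0,1.1,0],loss='soft_l1');x0,y0,th,la=r.x
print(len(P),'axis z at x=-60',round(x0,1),'y',round(y0,1),'tilt',round(np.degrees(th),1),'lat',round(np.degrees(la),1))
for t in (60,65,70,75,78):
    t=np.radians(t); ss=(32*np.cos(t)+60)/np.sin(t); print(round(np.degrees(t)),round(32*np.sin(t)+ss*np.cos(t),1),end='; ')
B=C[(abs(C[...,1])<40)&(C[...,0]>5)&(C[...,0]<60)&(C[...,2]>6)&(C[...,2]<90)];print('\nfoot x pct',np.round(np.percentile(B[:,0],[5,50,95])),'zmax',np.round(np.percentile(B[:,2],98)))
save(c,'fit')
E
python3 fit.py
```

```text
t 28.15 cradle mm [-177.5   -0.2   98.7] yaw rel -90.21 F cx,cy,z [-1.11  0.1  -0.42] open 0.115
210 axis z at x=-60 61.4 y 1.3 tilt 70.5 lat -0.2
60 71.6; 65 63.3; 70 55.9; 75 49.2; 78 45.5; 
foot x pct [ 6. 15. 29.] zmax 68.0
```

Emit:
{"op": "servo_tool", "data": {
  "commands": [
    [[-1.5, 0, 4], 0, 10],
    [[-1.5, 0, 3.5], 0, 10],
    [[-1.5, 0, 3.5], 0, 10],
    [[-1.5, 0, 3], 0, 10]
  ]
}}

```text
time_s: 28.7
eef_pos: [0.5316, -0.1817, 0.0845]
eef_rot: [-0.0, 0.676, 0.737, -0.0]
wrist_force: [-0.4, 0.0, -0.2]
opening: 0.12
grasp_force: 0.3
```

```bash
python3 fit.py
```

```text
t 28.7 cradle mm [-1.833e+02 -1.000e-01  8.450e+01] yaw rel -90.21 F cx,cy,z [ 0.03  0.35 -0.17] open 0.12
215 axis z at x=-60 55.1 y 1.4 tilt 75.3 lat -0.1
60 71.6; 65 63.3; 70 55.9; 75 49.2; 78 45.5; 
foot x pct [ 6. 12. 26.] zmax 70.0
```

Emit:
{"op": "servo_tool", "data": {
  "commands": [
    [[-1.5, 0, 4], 0, 10],
    [[-1.5, 0, 4], 0, 10],
    [[-1.5, 0, 3], 0, 10],
    [[-1.5, 0, 3], 0, 10],
    [[-1, 0, 2], 0, 10],
    [[-1, 0, 1], 0, 10]
  ]
}}

```text
time_s: 29.5
eef_pos: [0.5323, -0.1897, 0.0677]
eef_rot: [-0.0, 0.676, 0.737, 0.0]
wrist_force: [-0.2, 0.2, 1.3]
opening: 0.12
grasp_force: 0.0
```

```bash
python3 fit.py
```

```text
t 29.5 cradle mm [-1.913e+02 -1.000e-01  6.770e+01] yaw rel -90.21 F cx,cy,z [0.2  0.2  1.33] open 0.12
214 axis z at x=-60 51.0 y -0.1 tilt 79.5 lat -1.7
60 71.6; 65 63.3; 70 55.9; 75 49.2; 78 45.5; 
foot x pct [ 6. 12. 23.] zmax 72.0
```

Emit:
{"op": "servo_tool", "data": {
  "commands": [
    [[-1.5, 0, 0], 0, 10],
    [[-1.5, 0, 0], 0, 10],
    [[-1.5, 0, 0], 0, 10],
    [[-2, 0, 0], 0, 10],
    [[-4, 0, 0], 0, 10],
    [[-15, 0, 0], 0, 10],
    [[-15, 0, 0], 0, 10],
    [[0, 0, -40], 0, 10],
    [[0, 0, -50], 0, 10],
    [[0, 0, -50], 0, 10],
    [[0, -30, -30], 0, 10],
    [[0, -30, 0], 0, 10],
    [[0, 0, 0], 0, 10]
  ]
}}

```text
time_s: 31.18
eef_pos: [0.475, -0.2364, 0.2385]
eef_rot: [0.0, 0.676, 0.736, -0.0]
wrist_force: [0.5, -1.0, -1.0]
opening: 0.118
grasp_force: 0.0
```

```bash
python3 fit.py; python3 -c "
from h import *
import cv2
c=cam('top');save(c,'t9')
C=cf(pts(c)*1000);m=(abs(C[...,1])<12)&(C[...,0]<-125)&(C[...,0]>-215)&(C[...,2]>45)&(C[...,2]<130);print('tube end x',np.round(np.percentile(C[m][:,0],[2,98])),'z',np.round(np.median(C[m],axis=0)))
a=cv2.resize(cv2.imread('pics/t9.png')[170:225,330:420],None,fx=4,fy=4,interpolation=2)
b=cv2.resize(cv2.imread('pics/fit.png')[190:310,310:420],None,fx=4,fy=4,interpolation=2)
o=np.zeros((480,800,3),np.uint8);o[:len(a),:360]=a;o[:480,360:]=b;cv2.imwrite('pics/c9.png',o)"
```

```text
t 31.18 cradle mm [-232.6   61.2  238.5] yaw rel -90.34 F cx,cy,z [-1.08 -0.45 -0.97] open 0.118
217 axis z at x=-60 51.2 y -0.1 tilt 79.5 lat -1.3
60 71.6; 65 63.3; 70 55.9; 75 49.2; 78 45.5; 
foot x pct [ 6. 12. 23.] zmax 71.0
tube end x [-167. -126.] z [-147.    0.   82.]
```

View pics/c9.png

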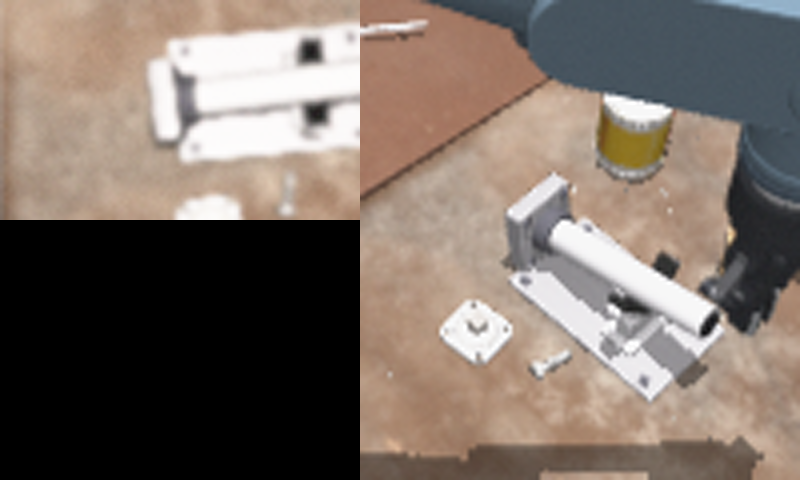

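The last picture shows the tube lying in the V, its end at (708, 322). The foot is at the cradle edge at (535, 220), the bystanders are unmoved and the gripper is clear. The foot slipped back about 10 mm, within the 20 mm allowed.

```bash
python3 -c "
from bench import ctrl
print(ctrl.hand_in())"
```

```text
the job is handed in; nothing more can be done
None
```

The pylon was pushed flush and square to the cradle edge, tipped over it, caught by the fingers and eased down into the V; the foot slipped back about 10 mm (20 mm allowed), and the job was handed in after about 31 s with the gripper clear.

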